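Fetch the clamp plate that matches the sample

TASK

One of the sample cards is laid out beside the rack: find the clamp plate of the same shape in the rack, slide it forward out of its lane onto the apron, then set it down over the two pins of the nest until it lies flat on the rail, and let go. Leave the other plates where they lie, and do not disturb the bottle, the tin or the roll of tape.

Things in the scene. Friction and masses are not known exactly. Their poses are not given: they have to be found in the camera images.
- rack: Fixed rack on the bench: black base plate 175 mm wide (y), 4 mm thick, with three straight lanes along x, side by side, and a bare flat apron in front. Origin on the underside, in the middle of the line of lane mouths; +x points into the lanes (away from the robot), z up. Lanes: x = 0 to 75 mm, open at both ends, middles at y = -57, 0, 57 mm. Apron: x = -115 to 0 mm.
- lane_section (a point): Point on the floor (4 mm above the bench) at the mouth of the lane with the greatest rack y; axes as the rack's. Every lane is 53 mm wide inside. Along both its sides lips overhang it by 6.5 mm, 13.5 to 16.5 mm above the floor, so 40 mm stays open from above over its whole length: a plate can be slid along but not lifted out. Nothing on the rack is higher than 22 mm above the bench.
- plate_tee_centre (a point): Loose aluminium plate, lying in a lane (which one varies), shaped like a T: arms to both sides at its +x end only. Point: its centre, half-way up; x along its length, at the start into the lane; z up. 60 mm long, 50 wide over the arms, 10 thick, 60 g. Spine 20 mm wide over the full length; arms 14 mm wide, 15 mm long. Two 10 mm through holes on the spine at x = +18, -18 mm.
- plate_aitch_centre (a point): Loose aluminium plate, lying in a lane (which one varies), shaped like a H (capital I): arms to both sides at both ends. Point: its centre, half-way up; x along its length, at the start into the lane; z up. 60 mm long, 50 wide over the arms, 10 thick, 60 g. Spine 20 mm wide over the full length; arms 14 mm wide, 15 mm long. Two 10 mm through holes on the spine at x = +18, -18 mm.
- plate_zed_centre (a point): Loose aluminium plate, lying in a lane (which one varies), shaped like a Z: one arm towards +y at its +x end and one towards -y at its -x end. Point: its centre, half-way up; x along its length, at the start into the lane; z up. 60 mm long, 50 wide over the arms, 10 thick, 60 g. Spine 20 mm wide over the full length; arms 14 mm wide, 15 mm long. Two 10 mm through holes on the spine at x = +18, -18 mm.
- sample_tee: Fixed sample: black card 70 x 70 x 3 mm with a copy of plate_tee on it (T: arms to both sides at its +x end only). Origin under its centre. One sample is laid out to the right (-y) of the rack, at x under 0.65 m: the one to match. The other two are put away at the back of the bench, x over 0.7 m, and do not count.
- sample_aitch: Fixed sample: black card 70 x 70 x 3 mm with a copy of plate_aitch on it (H (capital I): arms to both sides at both ends). Origin under its centre. One sample is laid out to the right (-y) of the rack, at x under 0.65 m: the one to match. The other two are put away at the back of the bench, x over 0.7 m, and do not count.
- sample_zed: Fixed sample: black card 70 x 70 x 3 mm with a copy of plate_zed on it (Z: one arm towards +y at its +x end and one towards -y at its -x end). Origin under its centre. One sample is laid out to the right (-y) of the rack, at x under 0.65 m: the one to match. The other two are put away at the back of the bench, x over 0.7 m, and do not count.
- nest_seat (a point): Nest: fixed steel fixture left of the tall machine. Point: middle of its rail's top face, 28 mm above the bench; x along the rail, z up. Foot 96 x 64 x 6 mm, rail 48 long, 14 wide. A seated plate lies on the rail, its x along the nest's x (either way round), its centre 5 mm above this point, overhanging the rail 6 mm at each end and 3 mm at each side of the spine.
- nest_pin (a point): Tip of the pin at the nest's +x end. The two pins stand on the rail at x = +18 and -18 mm from its middle: 7 mm diameter, 12 mm tall, the last 4 mm tapering to 3 mm.
- machine_top (a point): Fixed point on top of the tall upright machine that stands between rack and nest, an obstacle: 0.25 m high, over x = 0.29 to 0.70 m and y = -0.15 to +0.04 m, with a box on it 0.30 m high over x = 0.53 to 0.66 m. Behind the rack stands a microscope: base 29 mm high from x = 0.62 m on, y = -0.46 to -0.27 m, its head 0.15 to 0.3 m high above it.
- ipa_bottle: Bystander: standing bottle 52 mm diameter, 125 mm tall, beyond the nest. Origin under its centre.
- flux_tin: Bystander: round flat tin 59 mm diameter, 21 mm tall, on the near side of the nest. Origin under its centre.
- masking_tape: Bystander: roll of tape lying flat, 68 mm diameter, 23 mm tall, right of the rack, beyond the laid-out sample. Origin under its centre.
Not all that is in view belongs to the job. Leave any red look-alike of the sample_aitch alone.

How it is judged:
On the way:
1. the matching plate has been slid forward out of its lane, past the lane mouths (((world x of sample_tee below 0.65 m and x of plate_tee_centre in the frame of rack below -0.028 m) or (world x of sample_aitch below 0.65 m and x of plate_aitch_centre in the frame of rack below -0.028 m) or (world x of sample_zed below 0.65 m and x of plate_zed_centre in the frame of rack below -0.028 m))), for 0.1 s.
At the end, for the whole second after the job is handed in: The plate of the same shape as the laid-out sample sits over both pins of the nest: centre within 4 mm of the seat's centre, long axis along the rail within 0.12 rad (either way round), underside within 1.8 mm of the rail's top, tilted less than 0.05 rad, at rest (((world x of sample_tee below 0.65 m and horizontal distance between plate_tee_centre and nest_seat below 0.004 m and angle between the x axis of plate_tee_centre and the x axis of nest_seat, either way round below 0.12 rad and z of plate_tee_centre in the frame of nest_seat between 0.003 and 0.0068 m and angle between plate_tee_centre's own z axis and vertical below 0.05 rad and linear speed of plate_tee below 0.01 m/s) or (world x of sample_aitch below 0.65 m and horizontal distance between plate_aitch_centre and nest_seat below 0.004 m and angle between the x axis of plate_aitch_centre and the x axis of nest_seat, either way round below 0.12 rad and z of plate_aitch_centre in the frame of nest_seat between 0.003 and 0.0068 m and angle between plate_aitch_centre's own z axis and vertical below 0.05 rad and linear speed of plate_aitch below 0.01 m/s) or (world x of sample_zed below 0.65 m and horizontal distance between plate_zed_centre and nest_seat below 0.004 m and angle between the x axis of plate_zed_centre and the x axis of nest_seat, either way round below 0.12 rad and z of plate_zed_centre in the frame of nest_seat between 0.003 and 0.0068 m and angle between plate_zed_centre's own z axis and vertical below 0.05 rad and linear speed of plate_zed below 0.01 m/s))); the robot touches nothing.
It fails at once if a plate that does not match the sample is shifted more than 25 mm ((not (world x of sample_tee below 0.65 m) and distance of plate_tee_centre from where it was at the start of the episode above 0.025 m) or (not (world x of sample_aitch below 0.65 m) and distance of plate_aitch_centre from where it was at the start of the episode above 0.025 m) or (not (world x of sample_zed below 0.65 m) and distance of plate_zed_centre from where it was at the start of the episode above 0.025 m)).
It fails at once if the bottle, the tin or the tape is shifted more than 25 mm or the bottle tips over (distance of any of ipa_bottle, flux_tin, masking_tape from where it was at the start of the episode above 0.025 m or angle between ipa_bottle's own z axis and vertical above 0.4 rad).
It also fails if it takes over 54 s, if anything falls off the work surface, if the arm or the gripper's body presses on something with over 40 N, if the wrist force passes 120 N, or if a joint passes its speed limit or range.

ROBOT

A 6-joint arm with a two-finger parallel gripper is mounted at the origin on a cart in front of the work surface, level with it; the furniture and walls round the work are solid. World frame = base frame: x ahead of the robot, y to its left, z up, the work surface at z = 0. Lengths are in m, angles in rad, forces in N, time in s.
With the tool pointing down it reaches from about 0.325 to 0.9 m from the base axis. Payload 6.1 kg.
Tool frame: the origin (TCP) lies midway between the tips of the shut fingers; the grasp point (between the pads) lies 19 mm behind it; z points along the fingers, y is the line along which they close (so a half turn about z gives the same grasp; the last joint's range is limited). The gripper opens to 85 mm and grips with 20 to 120 N. Pads are 22 mm wide; open, the fingers measure 114 mm over their backs; the gripper's body (76 mm by 85 mm) begins 54 mm behind the grasp point. The pads swing forward as they close: fully open they stand 13 mm farther back than shut.
Start: joints at [1.083, 0.22, 1.526, -0, 1.395, -0.126], TCP at [0.221, 0.585, 0.231] pointing down, gripper open.
Joint ranges: [-2.98, 2.98], [-0.91, 2.08], [0.09, 2.57], [-1.24, 4.39], [0.2, 2.65], [-2.68, 2.68]. Speed limits (rad/s): [2.57, 2.57, 3.01, 3.14, 3.14, 3.14].

INTERFACE

Orientations are given as [roll, pitch, yaw] about the fixed x, y, z axes, in that order (R = Rz(yaw) Ry(pitch) Rx(roll)).
In Python, from plant import movep, move_l, set_joints, gripper_to, hold, inverse_kinematics, observe, get_image, get_calibration, Unreachable, job_done gives the robot as it stands. Calls block until the motion is done:
- movep(position, orientation): joint-space move of the TCP to a pose.
- move_l(position, feed=0.15, rotation=None, max_force=None): straight line of the TCP; rotation=None keeps the orientation; feed is the mean speed in m/s. With max_force (N) it stops when the force on the tool has changed by that much, and returns True; else False.
- set_joints(angles): joint-space move.
- gripper_to(opening, f_grip=None): finger opening in m; f_grip is the grip in N (None keeps the last); returns when the fingers have stopped.
- hold(seconds).
- inverse_kinematics(position, orientation): joint angles nearest the present ones, or None.
- observe(): the state.
- get_image(name): name is "scene" or "top" or "wrist"; returns (picture, depth): 400x640x3 uint8, red, green, blue; 400x640 float32, m along the optical axis (not along the pixel's ray), 0 where there is no reading.
- get_calibration(name): a dict with "intrinsics" (3x3 intrinsics, pixels), "world_from_camera" (4x4, takes a point from camera to world coordinates). Camera axes: x right, y down, z forward; pixel columns grow to the right and rows downward; lengths in m; the calibration is good to about 2 mm. The wrist camera is an equidistant fisheye: a pixel r from the principal point sees the ray r / f radians off the axis. A picture is of the moment at which its call begins: read the wrist's pose just before it. get_calibration takes no time and is no camera call; for the wrist camera it gives the pose at the moment of the call.
A pose or a line that the arm cannot do raises Unreachable and nothing moves.
- job_done(): hands the job in; it is judged then, once.
The state is a dict: "time_s": time; "q": joint angles; "joint_velocities": joint speeds; "joint_torque": joint torques, N m; "eef_pos": TCP position; "tcp_rot": TCP orientation; "ft_force": force on the tool from outside, world axes, zero at the start; "torque": the same for the moment, N m; "opening": finger opening in m; "grasp_force": force on a finger pad.
Only numpy, scipy, OpenCV 4.12 (cv2) and the standard library are available. Lean on these libraries where they do the work, as an engineer would, in place of code of your own. Each camera call takes 0.05 s, during which the arm holds its last target. There are 200 camera calls.

## Working session

There is one attempt and no reset: what is moved stays moved. The work goes in short steps, each a Python script; the robot and the scene stay as the last script left them, time stands still between calls to the robot, and variables do not carry over. Pictures are saved under pics/ and viewed, at most 10 in all, crops included, and the job is handed in when it is done.

```bash
mkdir -p pics; ls; python3 - <<'E'
from plant import *
import cv2,numpy as np
for n in("top","scene"):
    im,d=get_image(n); np.savez(f'pics/{n}.npz',im=im,d=d,K=get_calibration(n)['intrinsics'],T=get_calibration(n)['world_from_camera'])
    cv2.imwrite(f'pics/{n}.png',im[:,:,::-1]); c=get_calibration(n); print(c)
print(observe())
E
```

```text
pics
{'intrinsics': array([[511.63317488,   0.        , 313.41677105],
       [  0.        , 511.63317488, 200.90497621],
       [  0.        ,   0.        ,   1.        ]]), 'world_from_camera': array([[ 0.01134985, -0.99703735,  0.07607702,  0.451767  ],
       [-0.99992543, -0.01165977, -0.00363079, -0.20106454],
       [ 0.00450707, -0.07603013, -0.99709533,  1.69748372],
       [ 0.        ,  0.        ,  0.        ,  1.        ]])}
{'intrinsics': array([[455.99680047,   0.        , 314.70622182],
       [  0.        , 455.99680047, 197.94590237],
       [  0.        ,   0.        ,   1.        ]]), 'world_from_camera': array([[-0.43266451, -0.68810916,  0.58250082, -0.31277763],
       [-0.90148515,  0.33824678, -0.27002525,  0.18928567],
       [-0.01122218, -0.64194619, -0.76666757,  1.35871671],
       [ 0.        ,  0.        ,  0.        ,  1.        ]])}
{'time_s': 0.1, 'q': array([ 1.08292379e+00,  2.21130113e-01,  1.52750774e+00,  8.72212957e-06,
        1.39470137e+00, -1.26082688e-01]), 'joint_velocities': array([ 1.11457202e-05, -1.24281386e-03, -1.07931514e-03, -2.38979442e-04,
       -7.94210249e-04, -1.59938436e-03]), 'joint_torque': array([ 9.37361001e-04, -4.98246682e+01, -3.90544796e+01, -2.11598540e-04,
        5.68788353e-03,  3.28464637e-05]), 'eef_pos': array([0.22095008, 0.58405657, 0.23031342]), 'tcp_rot': array([-3.13986103e+00, -2.28144830e-04,  2.77980108e+00]), 'ft_force': array([ 0.65877484, -0.26696371,  0.11728968]), 'torque': array([-0.06041877, -0.03366519,  0.00743007]), 'grasp_force': 0.0, 'opening': 0.08562028246643981}
```

View pics/top.png

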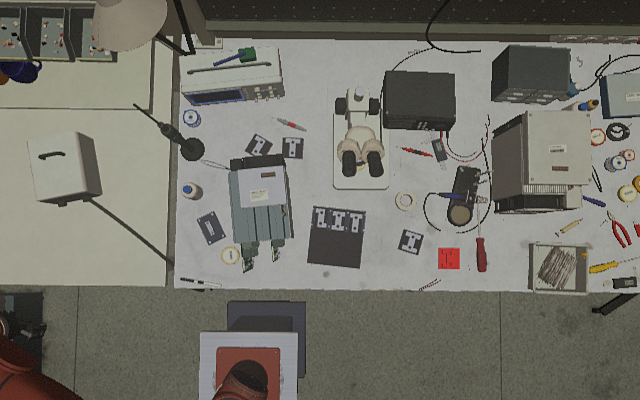

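View pics/scene.png

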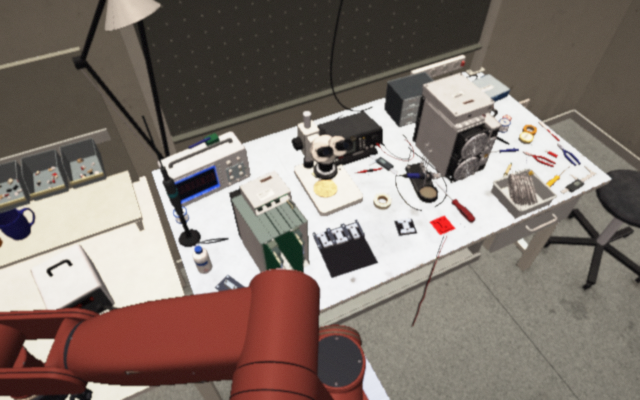

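The top view shows the rack at (337,237), with plates at about (322,217), (338,219) and (357,220). The nest is at (209,227), the tin at (230,256), the bottle at (192,190) and the tape at (405,200).

Things that could be taken for the sample:
- black card at (410,241), x under 0.65, so this is the one to match
- red look-alike at (449,258)
- put-away cards at (259,145) and (292,147)

I'll check the choice in a close crop.

```bash
cat > h.py <<'E'
import numpy as np,cv2
def px2w(K,T,u,v,z):
    r=T[:3,:3]@np.linalg.inv(K)@np.array([u,v,1.]); o=T[:3,3]
    return o+r*(z-o[2])/r[2]
E
python3 - <<'E'
import numpy as np,cv2
from h import *
f=np.load('pics/top.npz');im=f['im'];K=f['K'];T=f['T']
a=cv2.resize(im[195:275,300:435],None,fx=5.9,fy=5.9,interpolation=cv2.INTER_CUBIC)
cv2.imwrite('pics/crop1.png',a[:,:,::-1])
for n,u,v,z in[('sample',410,241,.013),('nest',209,227,.03),('rackmid',337,237,.004),('pl',357,220,.014),('pl',338,219,.014),('pl',322,217,.014),('put',259,145,.01),('tin',230,256,.02)]:print(n,px2w(K,T,u,v,z))
E
```

```text
sample [ 0.45190989 -0.52596768  0.013     ]
nest [0.48989421 0.13154335 0.03      ]
rackmid [ 0.46234532 -0.28646762  0.004     ]
pl [ 0.51885498 -0.35137336  0.014     ]
pl [ 0.52142593 -0.28879197  0.014     ]
pl [ 0.52740413 -0.23605525  0.014     ]
put [ 0.76531514 -0.02367195  0.01      ]
tin [0.39650929 0.06262877 0.02      ]
```

View pics/crop1.png

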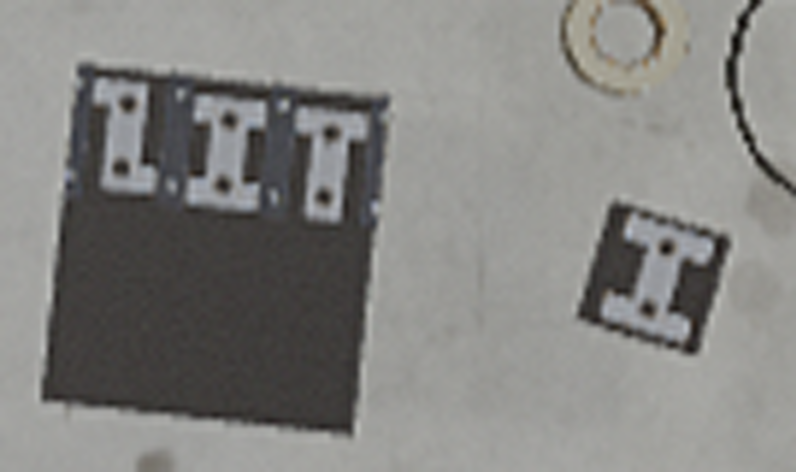

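The laid-out sample is the H (at crop pixel (655,275)), with arms at both ends. The matching plate is the one in the middle lane, at crop (228,150). Next I'll take wrist close-ups of the nest and then the rack, crossing the machine high up.

```bash
python3 - <<'E'
from plant import *
import numpy as np,cv2
from h import *
c=get_calibration('wrist');T=c['world_from_camera'];print(c['intrinsics'],T)
def shot(n):
    hold(.2)
    c=get_calibration('wrist');im,d=get_image('wrist');np.savez(f'pics/{n}.npz',im=im,d=d,K=c['intrinsics'],T=c['world_from_camera']);cv2.imwrite(f'pics/{n}.png',im[:,:,::-1]);print(n,observe()['time_s'],observe()['eef_pos'])
P=np.pi
for y in(P/2,-P/2):
  for p in([.47,.13,.26],[.49,.13,.05],[.45,-.287,.26],[.525,-.287,.01]):print(y,p,inverse_kinematics(p,[P,0,y]))
try:
    movep([.47,.13,.28],[P,0,P/2]); shot('nest')
except Unreachable as e: print(e)
E
```

```text
[[309.70691629   0.         319.65071943]
 [  0.         309.70691629 202.32650863]
 [  0.           0.           1.        ]] [[ 3.54960287e-01  8.90953595e-01  2.83204671e-01  1.48989689e-01]
 [ 9.34881076e-01 -3.38036993e-01 -1.08297579e-01  6.11762971e-01]
 [-7.54462044e-04  3.03204027e-01 -9.52925364e-01  3.72877893e-01]
 [ 0.00000000e+00  0.00000000e+00  0.00000000e+00  1.00000000e+00]]
1.5707963267948966 [0.47, 0.13, 0.26] [ 1.07960930e-01 -1.32802920e-01  1.83773568e+00 -4.44089210e-16
  1.43665989e+00  1.07960930e-01]
1.5707963267948966 [0.49, 0.13, 0.05] [ 1.03659384e-01  1.54893626e-01  1.97257243e+00 -4.44089210e-16
  1.01412660e+00  1.03659384e-01]
1.5707963267948966 [0.45, -0.287, 0.26] [-0.7155378  -0.01704442  1.72863542  0.          1.43000166 -0.7155378 ]
1.5707963267948966 [0.525, -0.287, 0.01] [-0.63202774  0.41043905  1.74182876  0.          0.98932484 -0.63202774]
-1.5707963267948966 [0.47, 0.13, 0.26] None
-1.5707963267948966 [0.49, 0.13, 0.05] None
-1.5707963267948966 [0.45, -0.287, 0.26] [-7.15537801e-01 -1.70444168e-02  1.72863542e+00 -4.44089210e-16
  1.43000166e+00  2.42605485e+00]
-1.5707963267948966 [0.525, -0.287, 0.01] [-6.32027741e-01  4.10439054e-01  1.74182876e+00 -4.44089210e-16
  9.89324835e-01  2.50956491e+00]
nest 2.2333 [0.46989272 0.13058343 0.27990244]
```

```bash
cat >> h.py <<'E'
def shot(n):
    from plant import hold,get_calibration,get_image,observe
    hold(.2)
    c=get_calibration('wrist');im,d=get_image('wrist');np.savez(f'pics/{n}.npz',im=im,d=d,K=c['intrinsics'],T=c['world_from_camera']);cv2.imwrite(f'pics/{n}.png',im[:,:,::-1]);print(n,observe()['time_s'],observe()['eef_pos'])
def fish(f,u,v,z):
    K,T=f['K'],f['T']
    x=np.array([(u-K[0,2])/K[0,0],(v-K[1,2])/K[1,1]]);th=np.hypot(*x)
    r=T[:3,:3]@np.array([*(x/th*np.sin(th)),np.cos(th)]);o=T[:3,3]
    return (o+r*(z-o[2])/r[2])[:2]
E
python3 - <<'E'
from plant import *
import numpy as np
from h import *
P=np.pi
move_l([.47,.13,.43],feed=.3)
movep([.45,-.287,.43],[P,0,P/2])
movep([.46,-.287,.25],[P,0,P/2]); shot('rack')
a=cv2.imread('pics/nest.png');b=cv2.imread('pics/rack.png')
cv2.imwrite('pics/both.png',np.vstack([a[50:350,:],b[50:350,:]]))
E
```

```text
rack 5.425 [ 0.46090882 -0.28775388  0.25219741]
```

View pics/both.png

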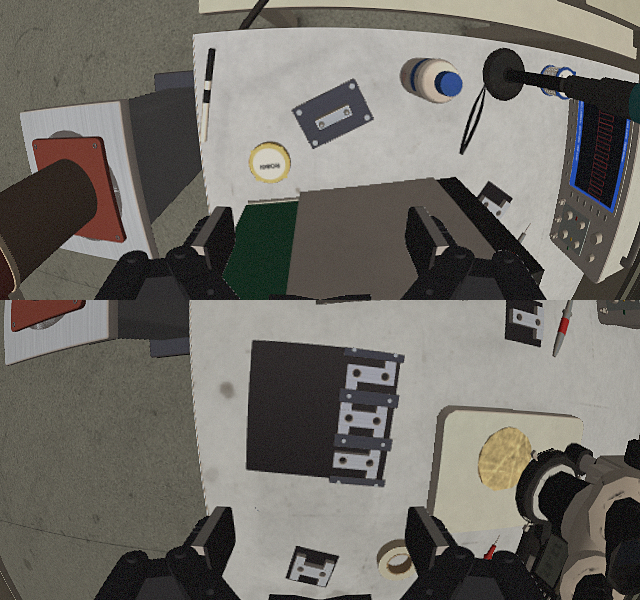

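The wrist views (two 300 px strips, each cut from row 50) show the nest rail at (333,118) in the upper strip, with the foot around it from (292,108) to (374,118). The lower strip shows the rack, with the H plate in the middle lane at (363,417). I'll measure both on their planes.

```bash
cat > meas.py <<'E'
from h import *
def comp(f,seed,z,lo=None,hi=None):
    g=cv2.cvtColor(f['im'],cv2.COLOR_RGB2GRAY).astype(int)
    m=((g>=lo) if lo else (g<=hi)).astype(np.uint8)
    n,l,st,_=cv2.connectedComponentsWithStats(m,connectivity=4)
    k=l[seed[1],seed[0]]; assert k or m[seed[1],seed[0]],g[seed[1]-3:seed[1]+4,seed[0]-3:seed[0]+4]
    c=max(cv2.findContours((l==k).astype(np.uint8),cv2.RETR_EXTERNAL,cv2.CHAIN_APPROX_NONE)[0],key=cv2.contourArea)[:,0]
    w=np.array([fish(f,u,v,z) for u,v in c])
    r=cv2.minAreaRect((w*1000).astype(np.float32)); print('seed',seed,'z',z,'n',len(c),'px',c.min(0),c.max(0),'rect mm',r); return w,r
if __name__=='__main__':
    R=dict(np.load('pics/rack.npz'));N=dict(np.load('pics/nest.npz'))
    for f,p,t in((R,(363,167),'plate'),(N,(333,168),'rail')):
        g=cv2.cvtColor(f['im'],cv2.COLOR_RGB2GRAY); print(t); print(g[p[1]-20:p[1]+21:2,p[0]-36:p[0]+40:3])
    for lo in(110,130,150):comp(R,(363,160),.014,lo=lo)
    for hi in(60,80,100):comp(R,(295,155),.004,hi=hi)
    for lo in(110,130,150):comp(N,(333,168),.028,lo=lo)
    for hi in(90,110):comp(N,(310,155),.006,hi=hi)
E
python3 meas.py
```

```text
plate
[[ 33  47  36  47  60  72  55 147  82  66  64  65  66  60  65  65  62  58
   62  63  60  60  62  61 169 170]
 [ 41  43  40  45  57  64  61  56  59  68  62  65  65  64  62  63  68  62
   63  61  81 144  65  60 178 170]
 [ 43  35  38  44  43  49  51  55  55  62  64  65  62  60  68  66  62  67
   62  66  87 159  63  61 173 167]
 [ 36  38  40  47  39 170 145 135 118  54  52  60  59  61  63  64  59  62
   62  63  58  72  61  67 167 168]
 [ 48  44  37  44  34 164 162 160 122  39  47  37  47  40  40  40  50  51
   54  54  57  63  63  58 176 174]
 [ 41  37  40  47  31 164 161 159 117  38  39  47  34  44  38  39  49 172
  140 141  98  58  54  54 173 168]
 [ 42  43  44  42  52 147 146 142 130  48  40  37  35  36  43  40  55 162
  160 159 130  48  96 175 172 169]
 [ 33  43  44  42  89 161 159 163 155 150 117 112  82  68  54  39  49 161
  158 155  68  47 101 173 172 175]
 [ 39  42  38  36 108 157 157 162 163 157 162 162 165 164 155 156 127 156
  153 151  41  45 112 168 171 173]
 [ 45  35  39  43 120 158 138  40  98 156 157 155 155 154 158 157 162 160
  160 163  23  41 156 172 171 172]
 [ 4
[... 3400 characters left out ...]
69  71  69  65  69  73  71  61  91 182 194 187 187 186
  181 179 184 186 185 181 184 185]]Traceback (most recent call last):
  File "meas.py", line 14, in <module>
    for lo in(110,130,150):comp(R,(363,160),.014,lo=lo)
                           ~~~~^^^^^^^^^^^^^^^^^^^^^^^^
  File "meas.py", line 6, in comp
    k=l[seed[1],seed[0]]; assert k or m[seed[1],seed[0]],g[seed[1]-3:seed[1]+4,seed[0]-3:seed[0]+4]
                                 ^^^^^^^^^^^^^^^^^^^^^^^
AssertionError: [[ 47  46  37  34  38  35  44]
 [ 38  44  43  39  46  41  48]
 [ 37  35  40  35  38  38  36]
 [ 67  44  50  49  51  44  46]
 [112  88  89  82  74  72  68]
 [165 167 174 152 146 142 140]
 [162 162 160 165 160 158 164]]
```

```bash
sed -i '/cvtColor.*print/d;/for f,p,t/d;s/(363,160)/(363,167)/' meas.py; python3 meas.py
```

```text
seed (363, 167) z 0.014 n 176 px [338 152] [387 187] rect mm ((516.4152221679688, -288.99517822265625), (40.965972900390625, 60.462074279785156), 84.1436538696289)
seed (363, 167) z 0.014 n 172 px [338 152] [387 186] rect mm ((516.5467529296875, -288.8413391113281), (39.91222381591797, 59.932823181152344), 84.5362777709961)
seed (363, 167) z 0.014 n 171 px [338 152] [386 186] rect mm ((516.5855712890625, -289.0680847167969), (38.89524459838867, 59.164974212646484), 83.00074768066406)
seed (295, 155) z 0.004 n 809 px [247  91] [392 235] rect mm ((457.824462890625, -285.052978515625), (180.20960998535156, 178.27276611328125), 84.43946075439453)
seed (295, 155) z 0.004 n 570 px [246  90] [403 236] rect mm ((465.0576171875, -285.84716796875), (181.08831787109375, 193.13124084472656), 84.50019836425781)
seed (295, 155) z 0.004 n 570 px [246  90] [404 236] rect mm ((465.0559387207031, -285.6661376953125), (181.44964599609375, 193.90953063964844), 84.30760955810547)
seed (333, 168) z 0.028 n 83 px [315 155] [351 179] rect mm ((488.22601318359375, 130.89842224121094), (48.33810806274414, 14.735053062438965), 26.322538375854492)
seed (333, 168) z 0.028 n 85 px [315 155] [351 179] rect mm ((488.10357666015625, 130.96493530273438), (48.17791748046875, 14.181242942810059), 26.32762336730957)
seed (333, 168) z 0.028 n 92 px [315 156] [351 176] rect mm ((487.687744140625, 131.16323852539062), (47.62389373779297, 13.93319320678711), 24.735050201416016)
seed (310, 155) z 0.006 n 204 px [292 129] [373 198] rect mm ((488.2970886230469, 131.31094360351562), (95.61714935302734, 64.0278549194336), 27.370147705078125)
seed (310, 155) z 0.006 n 209 px [292 129] [373 198] rect mm ((488.18365478515625, 131.04678344726562), (96.47998809814453, 65.20001220703125), 26.953643798828125)
```

```bash
python3 - <<'E'
from plant import *
import numpy as np
from h import *
P=np.pi;a=np.radians(-5.5);ux=np.array([np.cos(a),np.sin(a)])
pl=np.array([.5165,-.289]);rot=[P,0,P/2+a]
gripper_to(.068,f_grip=40)
c=pl-.087*ux
movep([*c,.06],rot); print(observe()['opening'],observe()['time_s'])
move_l([*c,.02],feed=.1)
r=move_l([*c,-.012],feed=.02,max_force=5);o=observe();print(r,o['eef_pos'],o['ft_force'],o['time_s'])
E
```

```text
0.06830748857071028 6.5417
True [ 0.42985631 -0.28062043 -0.00308331] [-1.11437773  1.2264972   5.53377945] 8.1833
```

```bash
python3 - <<'E'
from plant import *
import numpy as np
from h import *
P=np.pi;a=np.radians(-5.5);ux=np.array([np.cos(a),np.sin(a)])
pl=np.array([.5165,-.289]);z0=-.0008
c=pl-.087*ux
move_l([*c,.05],feed=.15)
move_l([*pl,.05],feed=.2)
move_l([*pl,.022],feed=.1)
r=move_l([*pl,z0],feed=.04,max_force=8);o=observe();print('down',r,o['eef_pos'],o['ft_force'])
if not r:
    gripper_to(.05,f_grip=40);o=observe();print('grip',o['opening'],o['grasp_force'],o['ft_force'],o['time_s'])
    shot('grip')
E
```

```text
down False [ 0.51652965 -0.28898956 -0.00087861] [0.23217649 0.77072154 0.71014346]
grip 0.05918480216918682 43.84724926203489 [ 0.58130677 -0.16269225  1.73101035] 10.6583
grip 10.9083 [ 5.16915127e-01 -2.89297657e-01 -2.96594698e-04]
```

```bash
python3 - <<'E'
from plant import *
import numpy as np
from h import *
P=np.pi;a=np.radians(-5.5);ux=np.array([np.cos(a),np.sin(a)])
z=observe()['eef_pos']; t=z[:2]-.082*ux
r=move_l([*t,z[2]],feed=.06,max_force=25);o=observe();print(r,o['eef_pos'],o['ft_force'],o['opening'],o['grasp_force'],o['time_s'])
if not r:
    hold(.2); move_l([*t,.12],feed=.12);shot('lift');o=observe();print(o['opening'],o['grasp_force'])
E
```

```text
False [ 4.35035606e-01 -2.81410643e-01 -2.98436213e-04] [-0.6835083  -0.15339374  7.16509981] 0.05909344163498095 44.39787229523063 12.4167
lift 14.0167 [ 0.43494475 -0.28116608  0.11931636]
0.058797534563456114 43.632384929805994
```

View pics/lift.png

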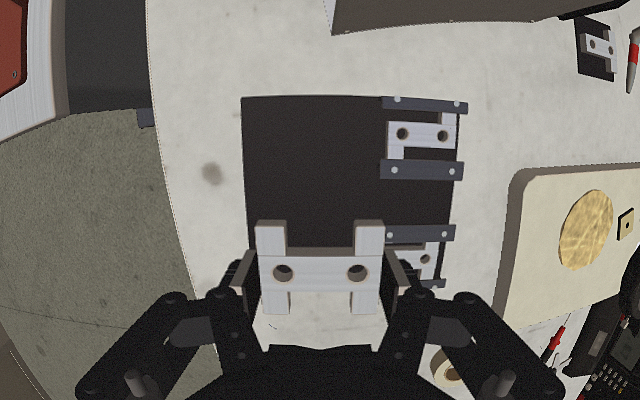

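The plate is out and held level by its ends, with holes at (284,272) and (356,272). The Z and T plates still lie in their lanes. I'll measure where the plate sits in the hand.

```bash
python3 - <<'E'
from plant import *
from h import *
f=dict(np.load('pics/lift.npz'));o=observe();e=o['eef_pos'];a=o['tcp_rot'][2]-np.pi/2;print(o['tcp_rot'])
g=cv2.cvtColor(f['im'],cv2.COLOR_RGB2GRAY);zt=e[2]+.0143
print(g[258:290:2,268:302:2])
print('plate face depth',f['d'][272,320],'edge cols row 280',g[280,250:270],g[280,370:392]);print('arm col 270',g[214:226,270],'col 275 bottom',g[305:325,275])
for hi in(100,115,130):
  H=[]
  for s in((284,272),(356,272)):
    m=np.zeros_like(g);m[s[1]-15:s[1]+16,s[0]-16:s[0]+17]=(g[s[1]-15:s[1]+16,s[0]-16:s[0]+17]<hi)
    n,l,st,c=cv2.connectedComponentsWithStats(m);k=1+np.argmax(st[1:,4]);x,y,w,h=st[k,:4]
    # top-rim centre ~ bbox centre
    H.append(fish(f,x+(w-1)/2,y+(h-1)/2,zt));print(hi,st[k],c[k])
  H=np.array(H);m=H.mean(0)-e[:2];d=H[1]-H[0];u=np.array([np.cos(a),np.sin(a)]);v=np.array([-u[1],u[0]])
  print('dist',np.linalg.norm(d),'ang rel',np.degrees(np.arctan2(d[1],d[0])-a),'off along,across',m@u*1000,m@v*1000)
E
```

```text
[-3.13915023e+00 -1.77633995e-03  1.47476850e+00]
[[178 178 179 182 180 179 179 180 180 182 176 178 183 181 184 182 178]
 [180 175 175 174 174 177 181 176 179 179 176 179 181 178 176 178 178]
 [175 174 171 172 177 181 178 177 178 179 177 179 176 179 176 176 175]
 [174 173 173 176 177 162 158 125 164 175 176 175 175 170 177 175 175]
 [173 174 177 164 107  36  21  26  32  42 115 173 177 171 174 173 174]
 [174 174 165 114  57  33  24  39  36  40  25 105 171 174 174 177 174]
 [172 166 148  82  91  68  33  33  37  36  35  29 123 178 175 171 173]
 [166 166 142  82  90  84  93  55  38  33  60  80  97 163 173 171 170]
 [175 166 153  76  89  90  88  89  93  87  82  78  97 156 170 173 175]
 [175 174 168  76  85  88  92  83  86  78  82  74 109 162 179 177 178]
 [176 173 165 151  89  89  87  84  85  82  81  76 148 172 175 175 175]
 [171 172 173 165 162  89  86  86  84  78  66 154 160 177 169 173 174]
 [176 173 166 171 166 171 172 168 162 169 165 163 171 174 173 172 172]
 [177 181 178 179 174 175 173 173 170 170 174 177 176 176 173 177 178]
 [177 181 180 177 180 179 183 182 178 183 180 182 184 18
[... 406 characters left out ...]
79 157 185 180 183 187 182 179 183 179
 182 185]
100 [273 265  20  17 260] [282.44615385 272.9       ]
100 [348 265  19  17 261] [356.84291188 272.81609195]
dist 0.03570346514561828 ang rel -0.003652879277593774 off along,across 0.40700913296508423 1.5222507405373225
115 [273 265  20  17 276] [282.45289855 272.8442029 ]
115 [347 265  20  17 268] [356.8619403 272.8358209]
dist 0.03546142826577029 ang rel 0.004559842199993121 off along,across 0.2859906731716954 1.5247999594088282
130 [273 264  20  18 284] [282.57746479 272.89084507]
130 [347 264  21  18 283] [356.92932862 272.88339223]
dist 0.03567373426866108 ang rel -0.003852559411373464 off along,across 0.40727695061458524 1.802815111321296
```

```bash
python3 - <<'E'
from plant import *
from h import *
from meas import comp
P=np.pi;a=np.radians(26.9);e=observe()['eef_pos']
move_l([*e[:2],.43],feed=.3)
movep([.488,.131,.43],[P,0,P/2+a])
movep([.488,.131,.18],[P,0,P/2+a]); shot('hov')
o=observe();print(o['tcp_rot'],o['opening'],o['grasp_force'],o['time_s'])
E
```

```text
hov 17.9667 [0.48913115 0.13111368 0.18159293]
[3.13889995e+00 9.94710651e-04 2.04029286e+00] 0.058574356767371445 43.62889738753438 17.9667
```

View pics/hov.png

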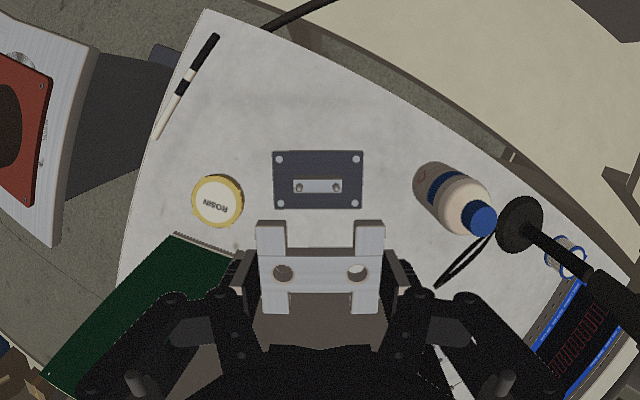

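The rail is fully visible at (318,186), with the held plate's holes at (283,272) and (357,272) in the same view, so I can measure one against the other.

```bash
python3 - <<'E'
from plant import *
from h import *
from meas import comp
f=dict(np.load('pics/hov.npz'));o=observe();e=o['eef_pos'];yaw=o['tcp_rot'][2];a=yaw-np.pi/2;print(e)
for lo in(120,140):comp(f,(318,187),.028,lo=lo)
for hi in(90,110):comp(f,(285,170),.006,hi=hi)
g=cv2.cvtColor(f['im'],cv2.COLOR_RGB2GRAY)
H=[];hi=115
for zt in(e[2]+.0143,e[2]+.0128):
  H=[]
  for s in((283,272),(357,272)):
    m=np.zeros_like(g);y0,x0=s[1]-15,s[0]-16
    w=g[y0:y0+31,x0:x0+33];m[y0:y0+31,x0:x0+33]=cv2.inRange(w,0,150)>0
    n,l,st,c=cv2.connectedComponentsWithStats(m);k=1+np.argmax(st[1:,4]);x,y,w,h=st[k,:4];print(st[k])
    H.append(fish(f,x+(w-1)/2,y+(h-1)/2,zt))
  H=np.array(H);print('mid',H.mean(0),np.linalg.norm(H[1]-H[0]),np.degrees(np.arctan2(*(H[1]-H[0])[::-1])),np.degrees(a))
  u=np.array([np.cos(a),np.sin(a)]);v=np.array([-u[1],u[0]]);m=H.mean(0)-e[:2];print(m@u,m@v)
E
```

```text
[0.48913115 0.13111368 0.18159293]
seed (318, 187) z 0.028 n 116 px [293 180] [341 192] rect mm ((488.1598815917969, 130.40921020507812), (47.64515686035156, 12.319151878356934), 26.7458553314209)
seed (318, 187) z 0.028 n 127 px [294 180] [341 191] rect mm ((488.3439025878906, 131.07907104492188), (46.58661651611328, 11.284688949584961), 26.750444412231445)
seed (285, 170) z 0.006 n 288 px [272 150] [362 208] rect mm ((487.71826171875, 131.57374572753906), (95.35248565673828, 63.43069839477539), 26.77167510986328)
seed (285, 170) z 0.006 n 288 px [272 150] [363 209] rect mm ((487.8623962402344, 131.12213134765625), (95.84048461914062, 64.52883911132812), 26.909162521362305)
[267 262  33  24 569]
[341 262  33  24 450]
mid [0.48968429 0.13186623] 0.035648607545291054 26.66703683639042 26.90016975816667
0.000833775513722273 0.00042086180857821206
[267 262  33  24 569]
[341 262  33  24 450]
mid [0.49009764 0.13106859] 0.03606464218153264 26.667036836390388 26.90016975816667
0.0008415127406077661 -0.00047748956214027177
```

```bash
python3 - <<'E'
from plant import *
from h import *
for n,e in(('lift',np.array([.43494,-.28117,.11932])),('hov',np.array([.48913,.13111,.18159]))):
  f=dict(np.load(f'pics/{n}.npz'));K,T=f['K'],f['T']
  D=f['d'][265:285,300:342]
  z=[]
  def dz(u,v):
    x=np.array([(u-K[0,2])/K[0,0],(v-K[1,2])/K[1,1]]);th=np.hypot(*x);r=np.array([*(x/th*np.tan(th)),1])*f['d'][v,u]
    return (T@np.array([*r,1]))[2]
  print(n,'plate',np.median([dz(u,v) for u in range(300,340,4) for v in range(268,290,3)])-e[2], 'left/right',[np.median([dz(u,v) for u in range(c,c+8) for v in range(292,304,2)])-e[2] for c in(266,362)])
  if n=='hov':print('rail',np.median([dz(u,v) for u in range(308,328) for v in range(183,189)]),'foot',np.median([dz(u,v) for u in range(290,340,5) for v in range(160,170,2)]),'bench',np.median([dz(u,v) for u in range(290,340,5) for v in range(120,130,2)]))
  g=cv2.cvtColor(f['im'],cv2.COLOR_RGB2GRAY)
  if n=='hov':print(g[258:292:2,266:302:2]);print(g[258:292:2,340:376:2])
E
```

```text
lift plate 0.01405716195192018 left/right [np.float64(0.014120766856261222), np.float64(0.014042892417754596)]
hov plate 0.014664022369579394 left/right [np.float64(0.014469699883701198), np.float64(0.01473496370293112)]
rail 0.027967655332281127 foot 0.005815744753924129 bench 0.00010449754227198627
[[153 155 157 151 157 153 157 155 156 157 152 156 157 155 155 156 157 159]
 [154 151 155 153 156 153 152 151 152 149 158 152 154 151 153 153 156 153]
 [150 151 152 151 153 152 150 153 152 150 152 152 152 154 153 155 156 153]
 [150 151 150 150 152 152 140 135 146 134 151 152 149 151 151 149 151 154]
 [154 150 153 147 146  78  69  72  70  67  91  95 147 150 148 150 151 151]
 [151 149 152 150 103 109  69  68  72  67  73  69  95 143 152 151 153 149]
 [150 150 143 133  66  68  98  69  69  71  69  68  66 139 152 153 154 154]
 [144 147 145 132  73  76  71  75  74  73  74  72  61  77 144 151 145 147]
 [149 152 149 138  68  78  70  69  75  69  69  69  66  83 132 153 148 148]
 [153 149 151 149  62  77  72  69  68  65  72  71  71  83 139 151 158 151]
 [154 152 155 144 132  71  73  73  70  64  76  6
[... 1053 characters left out ...]
 70  70 133 152 149 146]
 [150 150 152 134  70  70  71  69  68  65  68  73  70  61 134 151 151 153]
 [155 152 153 151  78  75  67  70  67  62  66  68  65 114 139 152 154 156]
 [151 151 152 148 114  70  76  70  63  65  65  68  80 133 141 153 149 150]
 [149 153 148 145 143 125  70  68  69  69  68  89 142 136 151 148 148 145]
 [150 147 149 149 147 143 143 136 145 142 143 141 144 153 147 152 150 152]
 [151 150 153 154 151 151 150 148 147 148 150 153 155 152 153 150 156 153]
 [156 153 157 155 158 156 156 156 153 157 155 154 151 154 153 154 154 157]
 [153 153 151 153 152 153 152 153 155 152 151 157 150 151 154 148 151 150]
 [145 148 149 148 148 148 151 151 148 148 147 150 148 151 146 148 147 151]]
```

```bash
python3 - <<'E'
from plant import *
from h import *
P=np.pi;a=np.radians(26.85);u=np.array([np.cos(a),np.sin(a)]);v=np.array([-u[1],u[0]])
c=np.array([.4881,.1310])-.0004*u-.0015*v
rot=[P,0,P/2+a]
move_l([*c,.06],feed=.15,rotation=rot)
move_l([*c,.040],feed=.05);hold(.2);o=observe();print(o['eef_pos'],c,o['ft_force'])
r=move_l([*c,.030],feed=.02,max_force=6);o=observe();print('tips',r,o['eef_pos'],o['ft_force'],o['time_s'])
if not r:
    r=move_l([*c,.0225],feed=.02,max_force=10);o=observe();print('seat',r,o['eef_pos'],o['ft_force'],o['torque'],o['time_s'])
E
```

```text
[0.48871915 0.12952536 0.04028971] [0.48842061 0.12948105] [-0.69898145  0.21716387  0.80866725]
tips False [0.48835044 0.12946833 0.02988601] [-0.56760817 -0.11485359 -0.29039224] 20.3167
seat True [0.48871597 0.12950901 0.02370635] [-1.0209326  -0.09498762  4.93021966] [-0.06772116  0.23772308 -0.05421184] 20.6917
```

Contact came at z = 0.0237, which is the predicted seated height. Now I'll release, back off and check.

```bash
python3 - <<'E'
from plant import *
from h import *
gripper_to(.078);hold(.3)
e=observe()['eef_pos'];move_l([*e[:2],.18],feed=.12);shot('end')
f=dict(np.load('pics/end.npz'));cv2.imwrite('pics/endc.png',cv2.resize(f['im'][120:240,220:420,::-1],None,fx=4,fy=4))
print(observe()['time_s'])
K,T=f['K'],f['T']
def w3(u,v):
    x=np.array([(u-K[0,2])/K[0,0],(v-K[1,2])/K[1,1]]);th=np.hypot(*x);return (T@np.array([*(np.array([*(x/th*np.tan(th)),1])*f['d'][v,u]),1]))[:3]
print(np.median([w3(u,v)[2] for u in range(312,325) for v in range(183,192)]))
from meas import comp
comp(f,(318,190),.038,lo=130)
E
```

```text
end 23.0333 [0.48766704 0.12940894 0.17948981]
23.0333
0.037953025727957
seed (318, 190) z 0.038 n 1432 px [117   7] [632 304] rect mm ((687.946044921875, 69.9524917602539), (347.9210205078125, 756.9478759765625), 89.95777893066406)
```

View pics/endc.png

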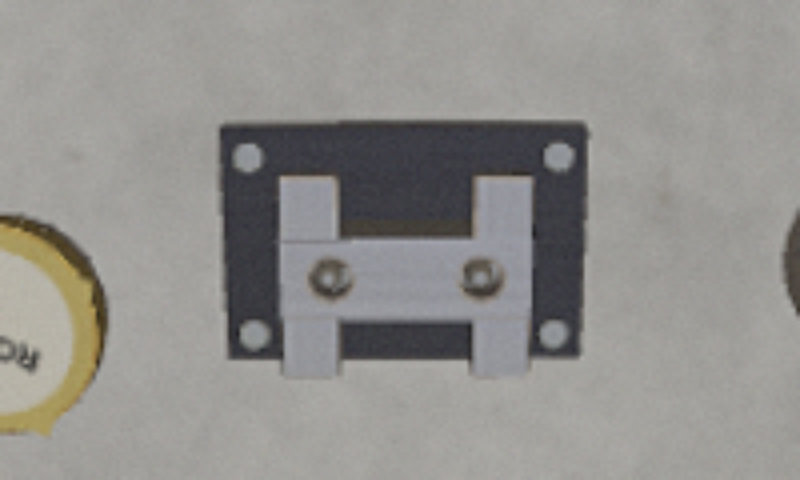

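The plate sits over both pins, which show through its holes at crop (330,278) and (482,278). Its top is at 38 mm, so it lies flat on the rail.

```bash
python3 -c "
from plant import *
print(job_done())"
```

```text
the job is handed in; nothing more can be done
None
```

The H plate matching the laid-out sample was slid out of the middle lane, is now seated flat over both nest pins and released, and the job was handed in at about 23 s; the verdict was not shown.

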